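# Roll the cast bar into the V-saddle

### The arm

A 7-joint arm with a two-finger parallel gripper is mounted at the origin on the work surface. World frame = base frame: x ahead of the robot, y to its left, z up, the work surface at z = 0. Lengths are in mm, angles in rad, forces in N, time in s.
With the tool pointing down it reaches from about 400 to 925 mm from the base axis. Payload 5.6 kg.
Tool frame: the origin (TCP) lies at the very end of the fingers, on their centre line; the grasp point (between the pads) lies 19 mm behind it; z points along the fingers, x is the direction in which the jaws open and shut, and the axes are right-handed (so a half turn about z gives the same grasp; the last joint's range is limited). The gripper opens to 85 mm and grips with 20 to 120 N. Pads are 22 mm wide; open, the fingers measure 114 mm over their backs; the gripper's body (76 mm by 85 mm) begins 54 mm behind the grasp point. The pads swing forward as they close: fully open they stand 13 mm farther back than shut.
Start: joints at [1.237, 0.468, -0.012, 1.603, 0.006, 1.071, -0.056], TCP at [186.326, -622.729, 231.29] pointing down, gripper open.
Joint ranges: [-2.53, 2.53], [-0.31, 2.02], [-1.57, 1.55], [0.28, 2.44], [-1.29, 4.43], [0.15, 1.84], [-2.92, 2.92]. Speed limits (rad/s): [2.57, 2.57, 3.14, 3.14, 3.14, 3.14, 3.14].

### API

Orientations are given as [roll, pitch, yaw] about the fixed x, y, z axes, in that order (R = Rz(yaw) Ry(pitch) Rx(roll)).
In Python, from station import monitor, cams, workorder gives the robot as it stands.
- The arm moves only by the tool send_rows, never from a script. Its argument "deltas" is a list of rows, each a list of 2 entries, a list of its own where there are three numbers: the shift along the tool's x, y, z in cm, then the turn, a rotation vector about the tool's x, y, z in degrees. In form: [[[dx, dy, dz], [ax, ay, az]], ...]. A call has 1 to 5 rows; each row shifts and turns the pose as measured when the row begins, along the tool's axes as they then stand; what a row does not reach is not made up. A row lasts 1/10 s, in which the tool goes at most 50 mm and 8.59 degrees, less where a joint would pass 70% of its speed; a pose out of reach is approached as far as the arm can. A call is refused whole if a number of a shift passes 5 or a number of a turn 8.59, either way. A call with a gripper value outside its range is refused whole. "grip" is the closure, from -1 (fully open) to 1 (shut), so that 0 is half open, set as the call begins (left out, the last holds). The fingers move at their own pace and stop on an object; "grip_force" is the grip in N (left out, the last holds). Time passes only in rows, so rows that do not move let the fingers close. It gives the time, the measured TCP pose, the force and the opening at its end, in the units of the state.
- monitor.read_state(): the state, without advancing time (a new reading comes with each control period).
- cams.grab_frame(name): name is "scene" or "top"; returns the picture (384x512x3 uint8, red, green, blue); there is no depth.
- cams.camera_info(name): a dict with "mtx" (3x3 intrinsics, pixels), "position" and "orientation" of the camera in the world. Camera axes: x right, y down, z forward; pixel columns grow to the right and rows downward; lengths in mm; the calibration is good to about 2 mm. A picture is of the moment at which its call begins. camera_info takes no time and is no camera call.
- workorder.hand_in(): hands the job in, once; it reports no verdict.
Trained networks look in the newest picture that a camera, given by its name, has taken for a name from the list of things; names that differ only in an ending like _2 or _b are one class to them, and where a whole thing is asked for, a point or a joint stands for the part that bears it (a point fixed in the world has none). Each returns a list of dicts, best first, with "score" (0 to 1); they miss things now and then, are a little off and sometimes report something else, mostly with a low value. They report only what shows in the picture. A call takes as long as a camera call. They do not tell look-alikes from the thing itself.
- cams.find_in(target, camera): "extent" ([left, top, width, height] in pixels, round what is visible of it).
- cams.silhouettes(target, camera): "mask" (384x512 bool, what is visible of it) and "extent" ([left, top, width, height] in pixels, round what is visible of it).
- cams.mark_of(target, camera): "xy" ([column, row] in pixels: a listed point, or the origin of a listed thing).
The state is a dict: "clock": time; "joint_positions": joint angles; "joint_vel": joint speeds; "effort": joint torques, N m; "tool_pos": TCP position; "ee_rot": TCP orientation; "contact_force": force on the tool from outside, world axes, zero at the start; "wrist_torque": the same for the moment, N m; "grip_width": finger opening in mm.
Only numpy, scipy, OpenCV 4.12 (cv2) and the standard library are available. Lean on these libraries where they do the work, as an engineer would, in place of code of your own. Each camera call takes 0.05 s, during which the arm holds its last target. There are 200 camera calls.

### The job

On the casting bench two round aluminium bars lie on either side of a low steel V-saddle with a ramp at each side. With the fingertips only, push against the side of the thicker bar so that it rolls along the bench, up the ramp and down into the V, where it must rest square in the groove and stick out past the saddle at both ends, and leave it there. Do not pick the bar up, and leave the thinner bar and everything else on the bench where it is.

Things in the scene. Friction and masses are not known exactly. Their poses are not given: they have to be found in the camera images.
- thick_bar: the thicker bar, plain cast aluminium, 36 mm diameter, 180 mm long, 0.39 to 0.61 kg, smooth and oily (friction about 0.35), free to roll. Origin at its middle on its axis (18 mm up while on the bench); x along the bar, y and z turn as it rolls. Starts on either side of the saddle, its middle 155 to 200 mm from the groove, up to 0.17 rad out of parallel and 14 mm off centre along it
- thin_bar: the thinner round bar, same aluminium, 24 mm diameter, 180 mm long, 0.22 kg, lying on the other side of the saddle; to be left alone. Origin at its middle on its axis; x along the bar
- saddle: fixed steel V-saddle, 110 mm wide along the groove. Origin on the bench under the groove's middle; x along the groove, y across it (rolling direction), z up. From each foot (y = +-106 mm, height 0) a flat 11-degree ramp rises to an 18 mm high crest at y = +-16 mm; between the crests is a 90-degree V, bottom line at y = 0, 2 mm up
- seat (a point): point on the saddle where the middle of the thick bar's axis lies when it is seated: over the middle of the groove, 27.5 mm above the bench (on a crest the axis is 36 mm above the bench). Axes as the saddle's
- bowl_a: shallow steel bowl, 140 mm across, 55 mm high; a bystander to be left alone. Origin: centre of its underside
- bowl_b: shallow steel bowl, 120 mm across, 50 mm high; a bystander to be left alone. Origin: centre of its underside
- mould: open dark iron ingot mould, 160 x 60 mm, 45 mm high; a bystander to be left alone. Origin: centre of its underside
- crucible: small clay crucible, 52 mm across, 50 mm high; a bystander to be left alone. Origin: centre of its underside
- plug: stepped brass plug standing upright, 30 mm across, 42 mm high; a bystander to be left alone. Origin: centre of its underside
- hammer: hammer lying on the bench, about 260 mm long, 26 mm high; a bystander to be left alone. Origin: on the bench under the handle's length, head 117 mm from it along its x
- scrap: aluminium offcut, 50 x 35 mm, 25 mm high; a bystander to be left alone. Origin: centre of its underside
Things that resemble listed ones, but are neither listed nor needed, are in the scene too. Leave any blue, pink or purple look-alike of the thick_bar alone.

How it is judged (in metres and radians):
On the way, in this order (a step that is already met when the one before it is completed fails the run):
1. the thick bar has rolled clearly (60 degrees or more) about its own axis, outside the groove (angle between thick_bar's own z axis and vertical above 1.05 rad and height (world z) of thick_bar below 0.044 m and (y of thick_bar in the frame of saddle above 0.03 m or y of thick_bar in the frame of saddle below -0.03 m)), for 0.02 s.
2. the thick bar lies in the V groove (y of thick_bar in the frame of saddle between -0.005 and 0.005 m and x of thick_bar in the frame of saddle between -0.034 and 0.034 m and angle between the x axis of thick_bar and the x axis of saddle, either way round below 0.07 rad and height (world z) of thick_bar between 0.024 and 0.031 m), for 0.3 s.
At the end, for the whole second after the job is handed in: The thick bar rests still in the V: axis within 5 mm of the groove line and 24 to 31 mm above the bench, parallel to the groove within 0.07 rad, its middle within 34 mm of the saddle's middle along it; thin bar within 15 mm, other loose things within 20 mm of their starts (all of step 2 and linear speed of thick_bar below 0.01 m/s and angular speed of thick_bar below 0.3 rad/s and distance of thin_bar from where it was at the start of the episode below 0.015 m and distance of each of bowl_a, bowl_b, mould, crucible, plug, hammer, scrap from where it was at the start of the episode below 0.02 m); the robot touches nothing.
It fails at once if the thick bar is lifted: its axis more than 48 mm above the bench anywhere, or more than 28 mm when it is still clear of the ramps (height (world z) of thick_bar above 0.048 m or (height (world z) of thick_bar above 0.028 m and (y of thick_bar in the frame of saddle above 0.115 m or y of thick_bar in the frame of saddle below -0.115 m))).
It fails at once if the thin bar is moved more than 15 mm (distance of thin_bar from where it was at the start of the episode above 0.015 m).
It fails at once if a bystander is moved more than 20 mm (distance of any of bowl_a, bowl_b, mould, crucible, plug, hammer, scrap from where it was at the start of the episode above 0.02 m).
It also fails if it takes over 45 s, if anything falls off the work surface, if the arm or the gripper's body presses on something with over 40 N, if the wrist force passes 120 N, or if a joint passes its speed limit or range.

## Working session

There is one attempt and no reset: what is moved stays moved. The work goes in short steps, Python scripts to look and compute and a tool call to move; the robot and the scene stay as the last step left them, time stands still between calls to the robot, and variables do not carry over. Pictures are saved under pics/ and viewed, about 8 in all and at most 12, crops included, and the job is handed in when it is done.

Besides the shell and the picture viewer there is one more tool, called after "Request:" in YAML: its name, and indented under it one key for each argument. send_rows: Moves the arm, as the interface text tells. Its arguments: {"type":"object","properties":{"deltas":{"type":"array"},"grip":{"type":"number"},"grip_force":{"type":"number"}},"required":["deltas"]}

```bash
mkdir -p pics
cat > h.py <<'E'
from station import monitor, cams, workorder
import numpy as np, cv2
from scipy.spatial.transform import Rotation as R
def cam(n):
    i=cams.camera_info(n); o=np.array(i["orientation"],float)
    Rm=o if o.shape==(3,3) else (R.from_euler('xyz',o).as_matrix() if o.size==3 else R.from_quat(o).as_matrix())
    return np.array(i["mtx"],float),np.array(i["position"],float),Rm
def ray(n,uv,z):
    K,p,Rm=cam(n); d=Rm@np.linalg.solve(K,np.array([uv[0],uv[1],1.])); return p+d*(z-p[2])/d[2]
def proj(n,P):
    K,p,Rm=cam(n); q=K@(Rm.T@(np.asarray(P,float)-p)); return q[:2]/q[2]
def save(n,name,s=1.5):
    f=cams.grab_frame(n); cv2.imwrite("pics/"+name+".png",cv2.resize(f[:,:,::-1],None,fx=s,fy=s)); return f
E
python3 - <<'E'
from h import *
for c in("top","scene"):
    print(cams.camera_info(c)); save(c,c+"0")
    for t in["thick_bar","thin_bar","saddle","bowl_a","mould","crucible","plug","hammer","scrap"]:
        for d in cams.silhouettes(t,c)[:3]:
            ys,xs=np.nonzero(d["mask"]); 
            if len(xs)<5: continue
            z={"thick_bar":18,"thin_bar":12,"saddle":5}.get(t,20)
            m=np.array([ray(c,(x,y),z)[:2] for x,y in zip(xs[::5],ys[::5])]); r=cv2.minAreaRect(m.astype(np.float32))
            print(c,t,round(d["score"],2),d["extent"],np.round(r[0]),np.round(r[1]),round(r[2],1))
print(monitor.read_state())
E
```

```text
{'mtx': array([[403.41205903,   0.        , 262.94505142],
       [  0.        , 403.41205903, 189.40875956],
       [  0.        ,   0.        ,   1.        ]]), 'position': array([ 249.6319986 ,  -20.26989135, 1405.62419118]), 'orientation': array([-2.95410404, -0.01445179, -1.55861809])}
top thick_bar 0.88 [393.7, 178.3, 50.0, 24.8] [ 522. -581.] [180.  37.] 66.1
top thick_bar 0.75 [281.2, 208.9, 25.2, 54.5] [ 353. -145.] [183.  35.] 20.5
top thick_bar 0.72 [277.3, 134.3, 24.4, 47.7] [ 631. -126.] [184.  35.] 21.7
top thin_bar 0.93 [188.6, 155.4, 13.4, 45.4] [557. 208.] [180.  24.] 14.3
top saddle 0.76 [208.8, 150.9, 61.5, 36.4] [594.  53.] [113. 210.] 11.3
top bowl_a 0.9 [346.3, 137.7, 40.2, 33.6] [ 645. -398.] [137. 129.] 28.5
top mould 0.97 [132.0, 118.6, 23.1, 51.2] [665. 394.] [174.  72.] 8.6
top mould 0.6 [206.2, 151.0, 66.4, 37.6] [588.  52.] [114. 209.] 11.6
top crucible 0.73 [215.6, 118.5, 16.0, 16.9] [745. 117.] [44. 49.] 74.0
top crucible 0.5 [69.1, 177.5, 61.9, 59.8] [450. 504.] [260.  84.] 54.2
top plug 0.42 [243.2, 120.0, 9.7, 10.2] [755.  20.] [27. 35.] 80.4
top plu
[... 1347 characters left out ...]
ons': array([ 1.23697188,  0.46748819, -0.0116387 ,  1.60269112,  0.00602459,
        1.07141868, -0.05630048]), 'joint_vel': array([-4.06678829e-04,  3.69243614e-04,  1.03260389e-05,  5.22403992e-04,
       -3.21143078e-04, -1.16981493e-03,  2.93731115e-04]), 'effort': array([ 3.42350595e-04, -5.32251441e+01,  2.12758948e-02, -2.51638055e+01,
        1.14223652e-02,  1.30339075e-03, -5.16793605e-06]), 'tool_pos': array([ 186.35911482, -622.71786583,  231.3017378 ]), 'ee_rot': array([ 3.14155026e+00, -3.18481229e-05, -1.27999744e+00]), 'contact_force': array([0.08576729, 0.50519415, 0.71256026]), 'wrist_torque': array([ 0.00757589,  0.01224647, -0.01566025]), 'grip_width': 85.30253037294818}
```

View pics/top0.png

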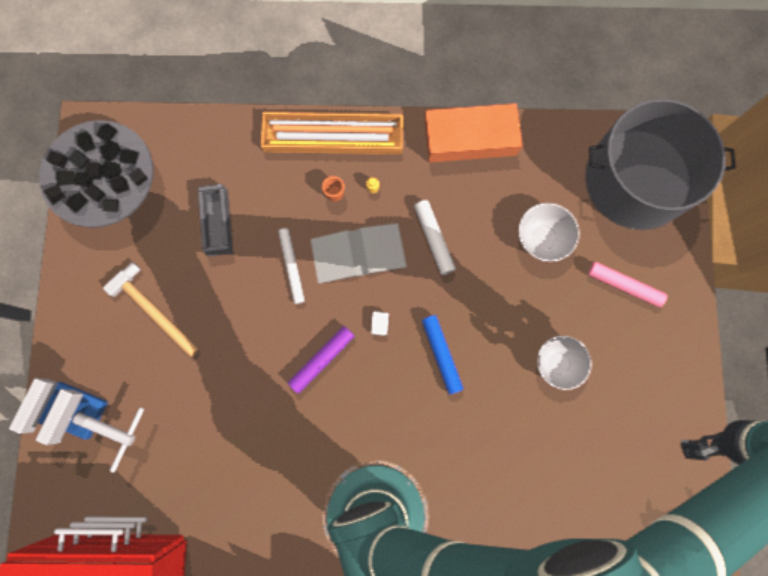

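View pics/scene0.png

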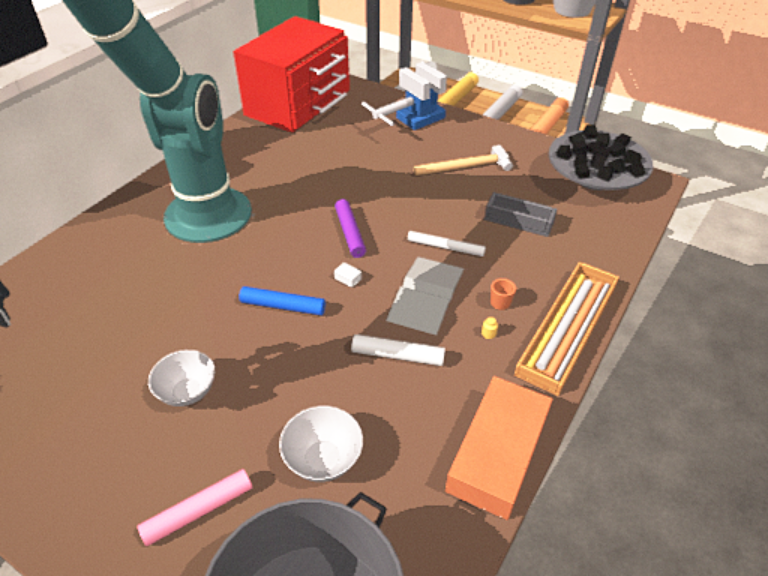

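The top view at 768x576 shows the plain thick bar at about (435,237), with the saddle to its left at (358,253) and the thin bar beyond at (291,266). Blue, purple and pink are look-alikes. Next I'll refine the saddle and bar poses by fitting their silhouettes.

```bash
cat >> h.py <<'E'
from scipy.optimize import minimize
SAD=np.array([[sx*55,y,z] for sx in(-1,1) for y,z in((-106,0),(-16,18),(16,18),(106,0))],float)
def cyl(r):
    a=np.linspace(0,2*np.pi,24); return np.array([[sx*90,r*np.cos(t),r*np.sin(t)] for sx in(-1,1) for t in a])
def fit(obs,P,p0,z):
    S=4
    def cost(p):
        Q=P@R.from_euler('z',p[2]/50).as_matrix().T+[p[0],p[1],z]; c=0
        for n,m in obs:
            uv=np.array([proj(n,q) for q in Q])
            h=cv2.convexHull(uv.astype(np.float32))
            x0,y0=np.floor(h[:,0].min(0)).astype(int)-25; 
            mm=cv2.resize(m[y0:y0+120,x0:x0+120].astype(np.uint8),None,fx=S,fy=S,interpolation=cv2.INTER_LINEAR)
            k=np.zeros_like(mm); cv2.fillPoly(k,[np.int32(np.round(((h-[x0,y0])*S+S/2-.5)*16))],1,shift=4)
            c+=(k!=mm).sum()/k.sum()
        return c
    r=minimize(cost,p0,method='Nelder-Mead',options=dict(initial_simplex=np.array([p0]+[np.add(p0,d) for d in((8,0,0),(0,8,0),(0,0,6))]),xatol=.1,fatol=1e-4))
    return np.array([r.x[0],r.x[1],r.x[2]/50]),r.fun
def near(t,n,w,z):
    best=None
    for d in cams.silhouettes(t,n):
        ys,xs=np.nonzero(d["mask"])
        if len(xs)<20: continue
        e=np.linalg.norm(ray(n,(xs.mean(),ys.mean()),z)[:2]-w)
        if e<60 and (best is None or e<best[0]): best=(e,d["mask"])
    return None if best is None else best[1]
def pose(t,w,a,z,P,cs=("top","scene"),grab=False):
    o=[]
    for n in cs:
        if grab: cams.grab_frame(n)
        m=near(t,n,np.array(w),z)
        if m is not None: o.append((n,m))
    return [fit(q,P,[w[0],w[1],a*50],0 if P is SAD else z) for q in ([x] for x in o)]+([fit(o,P,[w[0],w[1],a*50],0 if P is SAD else z)] if len(o)>1 else [])
E
python3 - <<'E'
from h import *
s=pose("saddle",(594,53),.2,5,SAD); b=pose("thick_bar",(631,-126),.38,18,cyl(18))
for x in s+b: print(np.round(x[0],3),round(x[1],3))
S,B=s[-1][0],b[-1][0]
d=R.from_euler('z',-S[2]).apply([*(B[:2]-S[:2]),0]); print("bar in saddle",d,B[2]-S[2])
E
```

```text
Traceback (most recent call last):
  File "h.py", line 46, in pose
    return [fit(q,P,[w[0],w[1],a*50],0 if P is SAD else z) for q in ([x] for x in o)]+([fit(o,P,[w[0],w[1],a*50],0 if P is SAD else z)] if len(o)>1 else [])
            ~~~^^^^^^^^^^^^^^^^^^^^^^^^^^^^^^^^^^^^^^^^^^^
  File "h.py", line 30, in fit
    r=minimize(cost,p0,method='Nelder-Mead',options=dict(initial_simplex=np.array([p0]+[np.add(p0,d) for d in((8,0,0),(0,8,0),(0,0,6))]),xatol=.1,fatol=1e-4))
  File "h.py", line 23, in cost
    uv=np.array([proj(n,q) for q in Q])
                 ~~~~^^^^^
  File "h.py", line 11, in proj
    K,p,Rm=cam(n); q=K@(Rm.T@(np.asarray(P,float)-p)); return q[:2]/q[2]
           ~~~^^^
  File "h.py", line 5, in cam
    i=cams.camera_info(n); o=np.array(i["orientation"],float)
ValueError: time passes only in moves, steps and waits
```

Request:
send_rows:
  deltas:
    - [[0,0,0],[0,0,-8.5]]
    - [[0,0,0],[0,0,-8.5]]
    - [[0,0,0],[0,0,-8.5]]
    - [[0,0,0],[0,0,-8.5]]
    - [[0,0,0],[0,0,-8.5]]
  grip: 0

```text
clock: 1.7
tool_pos: [186.5, -622.7, 231.3]
ee_rot: [3.141, 0.0, -0.526]
contact_force: [0.2, 0.0, -0.4]
grip_width: 42.6
```

```bash
sed -i 's/^def cam(n):/from functools import lru_cache\n@lru_cache\ndef cam(n):/' h.py
python3 - <<'E'
from h import *
for c in("top","scene"): cams.grab_frame(c)
s=pose("saddle",(594,53),.2,5,SAD); b=pose("thick_bar",(631,-126),.38,18,cyl(18))
for x in s+b: print(np.round(x[0],3),round(x[1],3))
S,B=s[-1][0],b[-1][0]
d=R.from_euler('z',-S[2]).apply([*(B[:2]-S[:2]),0]); print("bar in saddle",d,B[2]-S[2])
E
```

```text
[5.92436e+02 5.35620e+01 2.02000e-01] 0.041
[5.92827e+02 5.05350e+01 1.97000e-01] 0.034
[5.92752e+02 5.13420e+01 1.95000e-01] 0.082
[ 6.28638e+02 -1.28346e+02  3.69000e-01] 0.07
[ 6.29130e+02 -1.29869e+02  3.79000e-01] 0.055
[ 6.29148e+02 -1.28673e+02  3.70000e-01] 0.149
bar in saddle [   0.81583463 -183.655679      0.        ] 0.17497926883920037
```

Gentle pushing would just roll the bar without squaring it. So I'll first straddle it with open fingers and turn it square as a couple, without gripping, then push.

Request:
send_rows:
  deltas:
    - [[0,0,0],[0,0,-8.4]]
    - [[0,0,0],[0,0,-8.4]]
    - [[0,0,0],[0,0,-8.4]]
    - [[0,0,0],[0,0,-8.4]]
    - [[0,0,0],[0,0,-8.4]]
  grip: -0.5

```text
clock: 2.5
tool_pos: [187.1, -622.5, 231.5]
ee_rot: [3.141, 0.002, 0.214]
contact_force: [0.3, -0.4, -0.4]
grip_width: 64.0
```

Request:
send_rows:
  deltas:
    - [[0,0,0],[0,0,-8.4]]
    - [[0,0,0],[0,0,-8.4]]
    - [[0,0,0],[0,0,-8.4]]
    - [[0,0,0],[0,0,-8.4]]
    - [[0,0,0],[0,0,-8.4]]

```text
clock: 3.0
tool_pos: [187.4, -622.4, 231.4]
ee_rot: [-3.139, 0.003, 0.964]
contact_force: [-0.6, -0.3, 0.8]
grip_width: 64.3
```

Request:
send_rows:
  deltas:
    - [[0,0,0],[0,0,-8.4]]
    - [[0,0,0],[0,0,-8.4]]
    - [[0,0,0],[0,0,-8.4]]
    - [[0,0,0],[0,0,-8.4]]
    - [[0,0,0],[0,0,-8.4]]

```text
clock: 3.5
tool_pos: [187.3, -622.5, 231.2]
ee_rot: [-3.136, 0.001, 1.714]
contact_force: [-0.2, 0.4, -0.6]
grip_width: 64.1
```

Request:
send_rows:
  deltas:
    - [[2.9,3.2,0],[0,0,0]]
    - [[2.9,3.2,0],[0,0,0]]
    - [[2.9,3.2,0],[0,0,0]]
    - [[2.9,3.2,0],[0,0,0]]
    - [[2.9,3.2,0],[0,0,0]]

```text
clock: 4.0
tool_pos: [323.0, -458.2, 228.2]
ee_rot: [-3.134, 0.002, 1.692]
contact_force: [1.0, -0.6, -0.2]
grip_width: 63.9
```

Request:
send_rows:
  deltas:
    - [[2.9,3.2,0],[0,0,0]]
    - [[2.9,3.2,0],[0,0,0]]
    - [[2.9,3.2,0],[0,0,0]]
    - [[2.9,3.2,0],[0,0,0]]
    - [[2.9,3.2,0],[0,0,0]]

```text
clock: 4.5
tool_pos: [469.6, -289.3, 227.3]
ee_rot: [-3.133, 0.006, 1.68]
contact_force: [-0.1, 0.3, -0.2]
grip_width: 64.2
```

Request:
send_rows:
  deltas:
    - [[2.9,3.2,0],[0,0,0]]
    - [[2.9,3.2,0],[0,0,0]]
    - [[2.9,3.2,0],[0,0,0]]
    - [[2.9,3.2,0],[0,0,0]]
    - [[2.9,3.2,0],[0,0,0]]

```text
clock: 5.0
tool_pos: [618.8, -122.1, 225.3]
ee_rot: [-3.133, 0.009, 1.668]
contact_force: [0.3, -0.2, 0.6]
grip_width: 64.1
```

Request:
send_rows:
  deltas:
    - [[-0.8,0.9,2],[0,0,0]]
    - [[0,0,4.5],[0,0,0]]
    - [[0,0,4.5],[0,0,0]]
    - [[0,0,4.0],[0,0,0]]
    - [[0,0,0],[0,0,0]]

```text
clock: 5.5
tool_pos: [635.2, -119.7, 72.6]
ee_rot: [-3.141, 0.009, 1.672]
contact_force: [-1.4, -0.2, 0.5]
grip_width: 64.3
```

Run:
```python
from h import *
s=monitor.read_state(); print(s["tool_pos"],s["ee_rot"])
f=save("top","t1",1); g=cams.grab_frame("scene")
c=cv2.resize(f[110:210,210:330],None,fx=4,fy=4); d=cv2.resize(g[140:280,190:340],None,fx=3,fy=3)[:400]
cv2.imwrite("pics/c1.png",np.hstack([c,d[:400,:320]])[:,:,::-1])
```

```text
[ 635.18230267 -119.72509521   72.56611691] [-3.14076292  0.0085235   1.67221925]
```

View pics/c1.png

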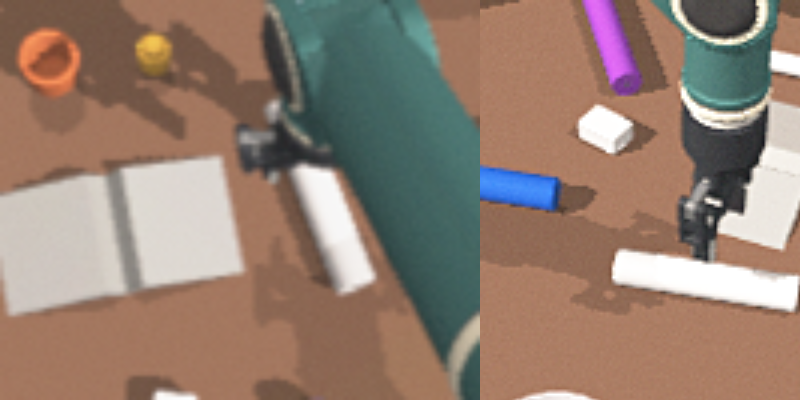

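The gripper is above the bar, its fingers across it, about 10 mm off. I'll correct that and descend in small steps.

Request:
send_rows:
  deltas:
    - [[-0.9,-0.7,0],[0,0,0]]
    - [[0,0,0],[0,0,0]]
    - [[0,0,1],[0,0,0]]
    - [[0,0,1],[0,0,0]]
    - [[0,0,0],[0,0,0]]

```text
clock: 6.1
tool_pos: [638.1, -132.5, 66.5]
ee_rot: [3.12, 0.016, 1.669]
contact_force: [-0.7, 0.0, 0.0]
grip_width: 63.9
```

Run:
```python
from h import *
s=monitor.read_state(); print(np.round(s["joint_positions"],2),np.round(s["joint_vel"],2),s["tool_pos"],s["contact_force"])
```

```text
[ 0.59  0.76 -0.63  1.69  0.59  0.86  1.37] [ 0.   -0.02 -0.01 -0.01 -0.    0.   -0.  ] [ 638.14896055 -132.51880933   66.4978184 ] [-0.70637888  0.01944525  0.0223536 ]
```

Request:
send_rows:
  deltas:
    - [[0.44,-0.87,0],[1.2,0.9,0]]
    - [[0,0,0],[0,0,0]]

```text
clock: 6.3
tool_pos: [628.2, -128.4, 66.0]
ee_rot: [-3.14, -0.001, 1.669]
contact_force: [-0.4, 0.3, -0.5]
grip_width: 64.2
```

Request:
send_rows:
  deltas:
    - [[0,0,0],[0,0,0]]
    - [[0,0,0],[0,0,0]]

```text
clock: 6.5
tool_pos: [628.3, -128.1, 66.1]
ee_rot: [-3.14, -0.002, 1.669]
contact_force: [-0.8, -0.0, -0.3]
grip_width: 63.8
```

Request:
send_rows:
  deltas:
    - [[0,0,1.0],[0,0,0]]
    - [[0,0,1.0],[0,0,0]]
    - [[0,0,0],[0,0,0]]

```text
clock: 6.8
tool_pos: [628.3, -128.1, 44.5]
ee_rot: [-3.14, -0.002, 1.669]
contact_force: [0.1, -0.5, -0.2]
grip_width: 64.1
```

Request:
send_rows:
  deltas:
    - [[0,0,1.3],[0,0,0]]
    - [[0,0,1.3],[0,0,0]]
    - [[0,0,1.2],[0,0,0]]
    - [[0,0,0],[0,0,0]]

```text
clock: 7.2
tool_pos: [627.4, -127.9, 1.7]
ee_rot: [-3.139, -0.002, 1.669]
contact_force: [0.0, 0.1, 0.0]
grip_width: 63.9
```

Request:
send_rows:
  deltas:
    - [[0,0,-0.3],[0,0,6]]
    - [[0,0,0],[0,0,6]]
    - [[0,0,0],[0,0,6]]
    - [[0,0,0],[0,0,3]]
    - [[0,0,0],[0,0,3]]

```text
clock: 7.7
tool_pos: [627.2, -127.3, 3.1]
ee_rot: [-3.136, -0.002, 1.234]
contact_force: [-0.2, 0.3, -1.2]
grip_width: 64.0
```

Request:
send_rows:
  deltas:
    - [[0,0,0],[0,0,2]]
    - [[0,0,0],[0,0,2]]
    - [[0,0,0],[0,0,2]]
    - [[0,0,0],[0,0,2]]
    - [[0,0,0],[0,0,2]]

```text
clock: 8.2
tool_pos: [627.5, -126.7, 3.1]
ee_rot: [-3.136, -0.001, 1.053]
contact_force: [0.3, 0.4, -0.3]
grip_width: 64.1
```

Run:
```python
from h import *
f=save("top","t2",1); g=cams.grab_frame("scene")
c=cv2.resize(f[110:210,210:330],None,fx=4,fy=4); d=cv2.resize(g[180:280,210:310],None,fx=4,fy=4)
cv2.imwrite("pics/c2.png",np.hstack([c,d[:400,:320]])[:,:,::-1])
for c in("top","scene"):
  try:
    for x in pose("thick_bar",(629,-128),.3,18,cyl(18),cs=(c,)): print(c,x)
  except Exception as e: print(e)
```

```text
top (array([ 6.27324383e+02, -1.20841417e+02,  2.43268063e-01]), np.float64(0.6042292442628859))
scene (array([ 6.31653316e+02, -1.27674680e+02,  1.81594770e-01]), np.float64(0.33901345291479823))
```

View pics/c2.png

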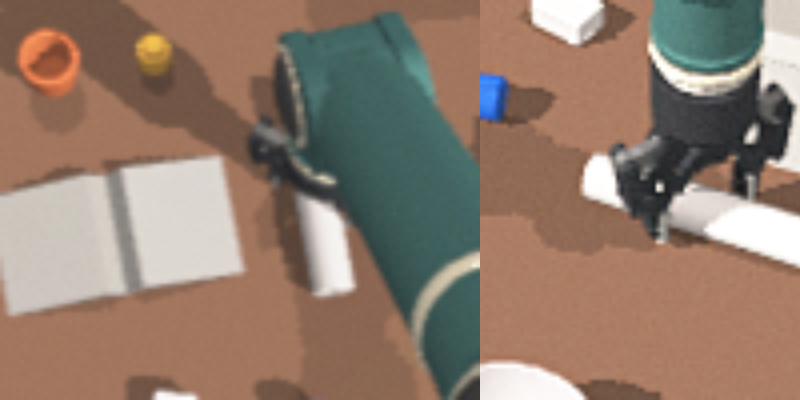

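The bar now looks parallel to the saddle edge: slope 0.19 against 0.20 in the top crop. I'll back off, lift clear, swing to the groove's yaw and re-measure.

Request:
send_rows:
  deltas:
    - [[0,0,0],[0,0,-5]]
    - [[0,0,0],[0,0,-5]]
    - [[0,0,-1.5],[0,0,0]]
    - [[0,0,-3],[0,0,0]]
    - [[0,0,-4],[0,0,0]]

```text
clock: 8.9
tool_pos: [624.1, -126.4, 86.3]
ee_rot: [-3.125, -0.001, 1.233]
contact_force: [0.8, -0.2, -0.3]
grip_width: 64.1
```

Request:
send_rows:
  deltas:
    - [[0,0,-4],[0,0,0]]
    - [[-3,3,0],[0,0,8.5]]
    - [[-3,3,0],[0,0,8.5]]
    - [[-3,3,0],[0,0,8.5]]
    - [[-2,3,0],[0,0,8.5]]
  grip: 0

```text
clock: 9.4
tool_pos: [675.9, -278.2, 142.9]
ee_rot: [-3.137, -0.008, 0.63]
contact_force: [-0.6, -0.4, -0.7]
grip_width: 42.5
```

Request:
send_rows:
  deltas:
    - [[0,3,0],[0,0,8.5]]
    - [[0,3,0],[0,0,8.5]]
    - [[0,0,0],[0,0,8.0]]
    - [[0,0,0],[0,0,0]]

```text
clock: 9.8
tool_pos: [708.1, -339.9, 148.4]
ee_rot: [-3.139, -0.01, 0.176]
contact_force: [-0.1, 1.5, -0.1]
grip_width: 42.5
```

Run:
```python
from h import *
print(monitor.read_state()["tool_pos"],monitor.read_state()["ee_rot"])
for c in("top","scene"): cams.grab_frame(c)
for x in pose("thick_bar",(629,-128),.2,18,cyl(18)): print(np.round(x[0],3),x[1])
```

```text
[ 708.1308438  -339.86724871  148.43912361] [-3.13889899 -0.01047832  0.17609166]
[ 6.28743e+02 -1.24799e+02  1.95000e-01] 0.10298454641972396
[ 6.33785e+02 -1.26938e+02  1.84000e-01] 0.5603071080657145
[ 6.2671e+02 -1.2552e+02  1.8700e-01] 0.6698859511230278
```

Request:
send_rows:
  deltas:
    - [[-0.9,-4.2,0],[0,-0.6,-1.2]]
    - [[-0.9,-4.2,0],[0,0,0]]
    - [[-0.9,-4.2,2],[0,0,0]]
    - [[-0.9,-4.2,2],[0,0,0]]
    - [[0,0,0],[0,0,0]]

```text
clock: 10.5
tool_pos: [635.3, -172.8, 108.0]
ee_rot: [-3.137, -0.001, 0.214]
contact_force: [-0.0, 0.9, -0.0]
grip_width: 42.6
```

Request:
send_rows:
  deltas:
    - [[0,0,0],[0,0,0]]
    - [[0,0,0],[0,0,0]]

```text
clock: 10.7
tool_pos: [635.3, -170.9, 108.9]
ee_rot: [-3.137, -0.001, 0.219]
contact_force: [0.2, -0.1, -0.1]
grip_width: 42.6
```

Request:
send_rows:
  deltas:
    - [[0.2,0.3,2.5],[0,0,1.2]]
    - [[0,0,3],[0,0,0]]
    - [[0,0,3],[0,0,0]]
    - [[0,0,1],[0,0,0]]
    - [[0,0,0],[0,0,0]]

```text
clock: 11.2
tool_pos: [643.8, -180.2, 15.5]
ee_rot: [3.14, -0.011, 0.192]
contact_force: [-1.1, -0.3, 0.1]
grip_width: 42.9
```

Request:
send_rows:
  deltas:
    - [[-0.4,0,0.8],[0,-0.6,-0.3]]
    - [[0,0,0],[0,0,0]]
    - [[0,0,0],[0,0,0]]

```text
clock: 11.5
tool_pos: [641.9, -182.8, 10.1]
ee_rot: [3.138, -0.003, 0.197]
contact_force: [-0.5, -0.1, 0.9]
grip_width: 42.8
```

Request:
send_rows:
  deltas:
    - [[0,-0.8,0.4],[0,0,0]]
    - [[0,-0.8,0],[0,0,0]]
    - [[0,-0.6,0],[0,0,0]]
    - [[0,-0.5,0],[0,0,0]]
    - [[0,-0.5,0],[0,0,0]]

```text
clock: 12.0
tool_pos: [636.8, -149.1, 8.4]
ee_rot: [3.136, -0.007, 0.197]
contact_force: [-0.7, 0.1, 0.4]
grip_width: 42.9
```

```bash
cat >> h.py <<'E'
S=np.array([592.7,51.8,.197])
def tos(p): return R.from_euler('z',-S[2]).apply([p[0]-S[0],p[1]-S[1],0])[:2]
E
python3 - <<'E'
from h import *
s=monitor.read_state(); print(tos(s["tool_pos"]),s["tool_pos"][2],s["ee_rot"])
f=save("top","t3",1); g=cams.grab_frame("scene")
c=cv2.resize(f[110:210,210:330],None,fx=4,fy=4); d=cv2.resize(g[180:280,210:310],None,fx=4,fy=4)
cv2.imwrite("pics/c3.png",np.hstack([c,d[:400,:320]])[:,:,::-1])
E
```

```text
[   3.96798592 -205.62304049] 8.413988923608686 [ 3.1358191  -0.00743364  0.19688915]
```

View pics/c3.png

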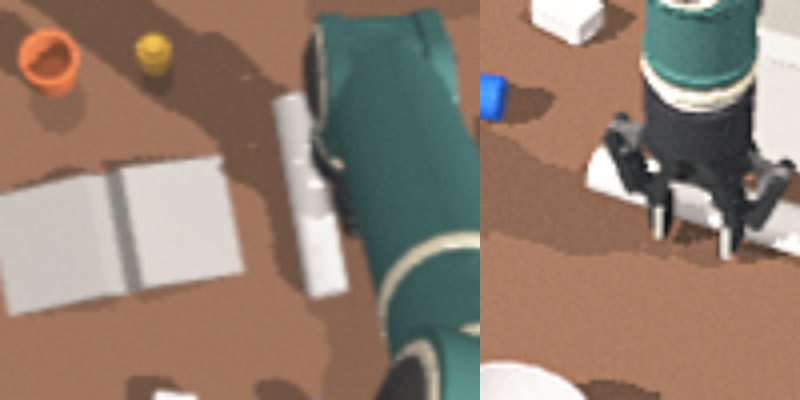

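Both fingertips are behind the bar (scene crop), which is parallel to the groove. Now I'll roll it.

Request:
send_rows:
  deltas:
    - [[0,-0.6,0],[0.3,-0.4,0]]
    - [[0,-0.7,0],[0,0,0]]
    - [[0,-0.7,0],[0,0,0]]
    - [[0,-0.7,0],[0,0,0]]
    - [[0,-0.7,0],[0,0,0]]

```text
clock: 12.6
tool_pos: [629.7, -113.9, 8.2]
ee_rot: [3.142, 0.0, 0.196]
contact_force: [0.6, -0.2, 0.7]
grip_width: 42.4
```

Run:
```python
from h import *
s=monitor.read_state(); print(tos(s["tool_pos"]),s["tool_pos"][2],s["ee_rot"],s["contact_force"])
cams.grab_frame("top")
for x in pose("thick_bar",(618,-85),.197,18,cyl(18),cs=("top",)): print(np.round(x[0],3),x[1],tos(x[0]))
```

```text
[   3.82086229 -169.72357636] 8.171188944756446 [3.14153666e+00 3.88810024e-04 1.95901751e-01] [ 0.55704553 -0.19930621  0.74693045]
[ 6.16348e+02 -8.32720e+01  2.20000e-01] 0.1971634503603813 [  -3.24715167 -137.08815588]
```

Request:
send_rows:
  deltas:
    - [[0,-0.7,0],[0,0,0]]
    - [[0,-0.7,0],[0,0,0]]
    - [[0,-0.7,0],[0,0,0]]
    - [[0,-0.7,-0.1],[0,0,0]]
    - [[0,-0.7,-0.1],[0,0,0]]

```text
clock: 13.2
tool_pos: [622.7, -77.8, 10.4]
ee_rot: [3.14, -0.0, 0.196]
contact_force: [1.8, -4.1, 2.1]
grip_width: 42.9
```

Run:
```python
from h import *
s=monitor.read_state(); print(tos(s["tool_pos"]),s["tool_pos"][2],s["ee_rot"],s["contact_force"])
cams.grab_frame("top")
for x in pose("thick_bar",(611,-52),.197,18,cyl(18),cs=("top",)): print(np.round(x[0],3),x[1],tos(x[0]))
```

```text
[   4.03258556 -132.92451791] 10.449422564530874 [ 3.14046420e+00 -1.26057785e-04  1.95791343e-01] [ 1.79210292 -4.12716429  2.12694835]
[ 6.10206e+02 -4.82390e+01  2.15000e-01] 0.3322747588802635 [  -2.41291656 -101.53006249]
```

Request:
send_rows:
  deltas:
    - [[0,-0.6,-0.1],[0,0,0]]
    - [[0,-0.6,-0.12],[0,0,0]]
    - [[0,-0.6,-0.12],[0,0,0]]
    - [[0,-0.6,-0.12],[0,0,0]]
    - [[0,-0.6,-0.12],[0,0,0]]

```text
clock: 13.8
tool_pos: [617.8, -51.6, 17.9]
ee_rot: [3.135, -0.002, 0.193]
contact_force: [1.2, -3.6, 2.0]
grip_width: 42.4
```

Run:
```python
from h import *
s=monitor.read_state(); print(tos(s["tool_pos"]),s["tool_pos"][2],s["ee_rot"],s["contact_force"])
f=save("top","t4",1); g=cams.grab_frame("scene")
c=cv2.resize(f[110:210,210:330],None,fx=4,fy=4); d=cv2.resize(g[160:260,220:320],None,fx=4,fy=4)
cv2.imwrite("pics/c4.png",np.hstack([c,d[:400,:320]])[:,:,::-1])
```

```text
[   4.34374906 -106.27308967] 17.87854145925449 [ 3.13471576e+00 -1.50730654e-03  1.92847432e-01] [ 1.24101572 -3.59184655  1.99352291]
```

View pics/c4.png

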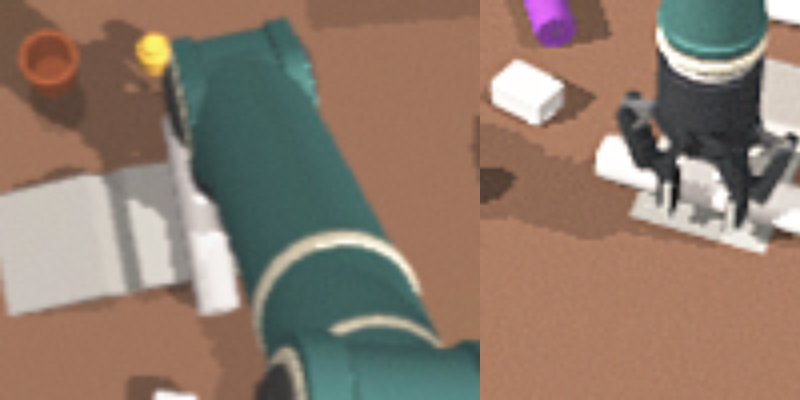

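Request:
send_rows:
  deltas:
    - [[0,-0.6,-0.06],[0.3,0,-0.2]]
    - [[0,-0.6,-0.08],[0,0,0]]
    - [[0,-0.6,-0.08],[0,0,0]]
    - [[0,-0.6,-0.08],[0,0,0]]
    - [[0,-0.6,-0.08],[0,0,0]]

```text
clock: 14.4
tool_pos: [612.0, -20.8, 21.8]
ee_rot: [3.14, -0.002, 0.196]
contact_force: [1.5, -4.2, 2.0]
grip_width: 42.8
```

Request:
send_rows:
  deltas:
    - [[0,-0.5,-0.09],[0,0,0]]
    - [[0,-0.5,-0.09],[0,0,0]]
    - [[0,-0.5,-0.09],[0,0,0]]
    - [[0,-0.4,-0.08],[0,0,0]]
    - [[0,-0.4,-0.06],[0,0,0]]

```text
clock: 14.9
tool_pos: [606.9, 4.6, 26.2]
ee_rot: [3.14, -0.002, 0.197]
contact_force: [1.3, -3.6, 2.1]
grip_width: 42.9
```

Request:
send_rows:
  deltas:
    - [[0,-0.3,-0.06],[0,0,0]]
    - [[0,-0.3,-0.06],[0,0,0]]
    - [[0,-0.3,-0.06],[0,0,0]]

```text
clock: 15.2
tool_pos: [603.3, 17.7, 27.3]
ee_rot: [-3.139, -0.0, 0.199]
contact_force: [-1.0, -0.2, -0.7]
grip_width: 43.0
```

The contact force has gone, so the bar has tipped over the crest. I'll back off, rise and look.

Request:
send_rows:
  deltas:
    - [[0,0,-0.5],[0,0,0]]
    - [[0,1.5,-1],[0,0,0]]
    - [[0,3,-2],[0,0,0]]
    - [[0,4,-3],[0,0,0]]
    - [[0,4,-3],[0,0,0]]

```text
clock: 15.7
tool_pos: [625.5, -100.9, 121.9]
ee_rot: [-3.131, 0.009, 0.214]
contact_force: [0.7, -0.2, -0.6]
grip_width: 42.8
```

Request:
send_rows:
  deltas:
    - [[0,4,-3],[0,0,0]]
    - [[0,4,-3],[0,0,0]]
    - [[0,4,0],[0,0,0]]
    - [[0,4,0],[0,0,0]]
    - [[0,0,0],[0,0,0]]

```text
clock: 16.2
tool_pos: [659.7, -277.2, 191.0]
ee_rot: [3.139, -0.002, 0.199]
contact_force: [-0.0, -0.6, 0.1]
grip_width: 42.6
```

Run:
```python
from h import *
s=monitor.read_state(); print(s["clock"],s["tool_pos"],s["contact_force"])
f=save("top","t5",1); g=cams.grab_frame("scene")
c=cv2.resize(f[110:210,190:310],None,fx=4,fy=4); d=cv2.resize(g[130:230,240:340],None,fx=4,fy=4)
cv2.imwrite("pics/c5.png",np.hstack([c,d[:400,:320]])[:,:,::-1])
for c in("top","scene"):
  for x in pose("thick_bar",(592,52),.197,27.5,cyl(18),cs=(c,)): print(c,np.round(x[0],3),x[1],tos(x[0]))
  for x in pose("thin_bar",(556,208),.25,12,cyl(12),cs=(c,)): print(c,np.round(x[0],3),x[1],tos(x[0]))
```

```text
16.2 [ 659.68351226 -277.21514456  191.02802095] [-0.02556698 -0.61492299  0.05689576]
top [5.93512e+02 5.37180e+01 1.88000e-01] 0.102822344536831 [1.17142461 1.72162282]
top [5.54702e+02 2.08235e+02 2.50000e-01] 0.10378510378510379 [ -6.64444739 160.846571  ]
scene [5.94626e+02 5.11730e+01 2.14000e-01] 0.19007453903491564 [ 1.76562377 -0.99194135]
```

View pics/c5.png

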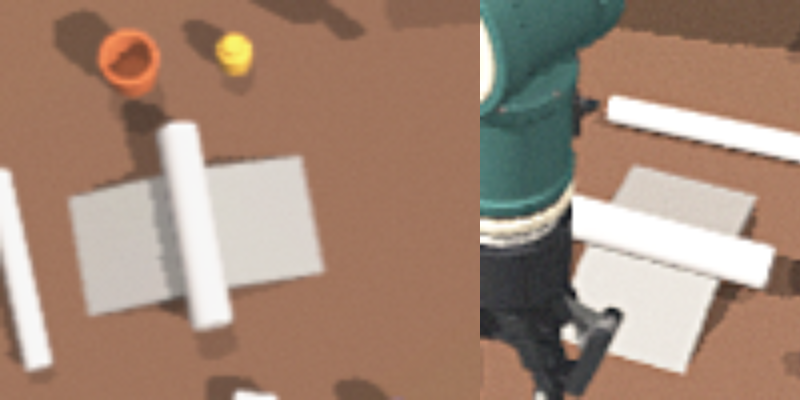

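The bar lies square in the V. It spans (180,125) to (212,325) in the crop and sticks out about equally at both ends. The thin bar hasn't moved and the gripper is clear.

```bash
python3 -c "
from h import *
print(workorder.hand_in())"
```

```text
the job is handed in; nothing more can be done
None
```

The thick bar is resting in the V of the saddle, and I handed the job in at about 16 s on the robot's clock; hand-in gives no verdict.

I first squared the bar by turning it between the open fingers without gripping. Then I rolled it along the bench and up the ramp with both fingertips until it dropped over the crest, and backed the gripper off.

**Last checks:**
- **Bar position:** the two camera fits put its middle 1 to 2 mm from the saddle's middle along the groove. Across the groove they disagree slightly, +1.7 mm (top) and −1.0 mm (scene). Both are inside the 5 mm limit.
- **Bar angle:** its yaw is within about 0.02 rad of the groove, and the last picture shows it sticking out about equally at both ends. In the scene view the gripper partly hid the bar, so that fit is weaker.
- **Thin bar:** it sits within about 2 mm of its first measured place in the top view. The scene camera gave no fit for it.
- **Robot:** it is clear of everything and reads about zero force.

**Not checked:** I did not measure the bar's height, its roll angle or the bystanders. The height assumption in the fits was the seated 27.5 mm. The crucible and plug look in place in the last picture, and the gripper never went near the other bystanders.

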